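Face the label to the reader and set its light

TASK

Get the canister ready for reading: turn it round on its round pad until its striped label squarely faces the reader's dark window, and leave it standing upright, wholly on the pad. Then swing the lever of the dimmer box until its pointed end lines up with the little brass marker tab on the dial, and let go. Do not shift the marker tab or disturb the jar, the stapler or the hole punch standing by.

Things in the scene. Friction and masses are not known exactly. Their poses are not given: they have to be found in the camera images.
- reader: Label reader, fixed, left or right of the desk's middle: grey base plate 215 x 100 x 4 mm with a round black pad (80 mm across, top 8 mm above the desk) and a white head 70 x 90 mm, 100 mm high, whose dark window looks at the pad. Origin: at desk level under the pad's centre; x axis points to the head (its face is 80 mm from the pad centre), more or less away from the robot; z up.
- reader_window (a point): Centre of the reader's dark window, 78 mm from the pad centre along the reader's x, 60 mm above the desk.
- canister: Aluminium canister on the pad, 54 mm across, straight to 95 mm, white cap 50 mm across to 108 mm, 0.25 kg. Black-striped label over 80 degrees of one side; a black ridge on the cap (20 x 6 mm, to 112 mm) runs from the middle towards the label. Origin: centre of underside; x axis points to the label's middle, z up. Starts turned 45 to 180 degrees from facing the window; stays as it is left.
- label (a point): Middle of the label, on the canister's surface (27 mm from its axis, 50 mm above its underside).
- dimmer: Dimmer box of the reader's light, fixed: grey, 170 (x) x 230 (y) x 45 mm high, light grey dial on top with black ticks. Origin: centre of its underside; x axis points more or less away from the robot, z up. Lever and marker turn about one upright pivot, 45 mm along the box's +x from its origin.
- dim_lever (a joint): Angle (rad) of the black dimmer lever about its upright pivot: 0 when it points along the box's -x (towards the robot), positive counter-clockwise seen from above; -1.25 to 1.25. Stiff with friction (about 1.5 N at the grip), no spring: stays where it is left. In line with the marker when this equals joint dim_marker.
- lever_grip (a point): On the axis of the lever's upright round grip, 91 mm above the desk: black knob of 18 to 24 mm diameter, 70 mm from the pivot, rising from the lever bar (top 60 mm above the desk) to 106 mm. Pinch it from above; being round it may turn between the fingers. Its x axis points to the pivot.
- lever_tip (a point): Pointed end of the lever, 92 mm from the pivot, 56 mm above the desk. Its x axis points along the lever, from tip to pivot.
- dim_marker (a joint): Angle of the brass marker tab about the same pivot, same zero and sense as the lever. It stands somewhere between -0.35 and 1.0 rad; must not be moved. It takes about 4 N to shift.
- marker_tab (a point): Top of the brass marker tab (14 x 10 mm, 12 mm high, top 58 mm above the desk, with a small point towards the lever), 106 mm from the pivot, just beyond the lever's point; the lever passes it freely. Its x axis points to the pivot.
- clip_jar: Small glass jar of clips, 54 mm across, 57 mm high, about 115 mm from the pad centre, on the reader's +y side. Leave it. Origin: centre of its underside.
- stapler: Black stapler, 130 x 34 x 52 mm, about 115 mm from the pad centre, on the reader's -y side. Leave it. Origin: centre of its underside.
- punch: Steel hole punch, 100 x 50 x 50 mm, near the robot, between the two devices. Leave it. Origin: centre of its underside.

How it is judged:
On the way, in this order (a step that is already met when the one before it is completed fails the run):
1. the canister stands released on the pad, its label facing the reader's window (angle between the x axis of canister and the x axis of reader, either way round below 0.16 rad and x of label in the frame of reader above 0.005 m and angle between canister's own z axis and vertical below 0.06 rad and horizontal distance between canister and reader below 0.018 m and z of canister in the frame of reader below 0.011 m and linear speed of canister below 0.01 m/s and angular speed of canister below 0.05 rad/s and contact force between the fingers and canister below 0.1 N), for 0.2 s.
2. then the lever is set in line with the marker tab (angle between the x axis of lever_tip and the x axis of marker_tab, either way round below 0.07 rad and velocity of joint dim_lever between -0.05 and 0.05 rad/s), for 0.2 s.
At the end, for the whole second after the job is handed in: The canister stands at rest and upright (within 3.4 degrees) on the pad, its axis within 18 mm of the pad's centre, with the middle of its label towards the window within 0.16 rad (9 degrees); the lever is at rest in line with the marker tab within 0.07 rad (4 degrees) (all of step 2 and angle between the x axis of canister and the x axis of reader, either way round below 0.16 rad and x of label in the frame of reader above 0.005 m and angle between canister's own z axis and vertical below 0.06 rad and horizontal distance between canister and reader below 0.018 m and z of canister in the frame of reader below 0.011 m and linear speed of canister below 0.01 m/s and angular speed of canister below 0.05 rad/s); the robot touches nothing.
It fails at once if the canister is tipped over (angle between canister's own z axis and vertical above 0.5 rad).
It fails at once if the marker tab is shifted by more than 5 mm (distance of marker_tab from where it was at the start of the episode above 0.005 m).
It fails at once if the clip jar, the stapler or the punch is moved by more than 20 mm (distance of any of clip_jar, stapler, punch from where it was at the start of the episode above 0.02 m).
It also fails if it takes over 64 s, if anything falls off the work surface, if the arm or the gripper's body presses on something with over 40 N, if the wrist force passes 120 N, or if a joint passes its speed limit or range.

ROBOT

A 6-joint arm with a two-finger parallel gripper is mounted at the origin on the work surface. World frame = base frame: x ahead of the robot, y to its left, z up, the work surface at z = 0. Lengths are in m, angles in rad, forces in N, time in s.
With the tool pointing down it reaches from about 0.325 to 0.9 m from the base axis. Payload 6.1 kg.
Tool frame: the origin (TCP) lies between the finger pads; the fingertips stand 22 mm ahead of it and the grasp point (between the pads) lies 3 mm ahead of it; x points along the fingers, z is the direction in which the jaws open and shut, and the axes are right-handed (so a half turn about x gives the same grasp; the last joint's range is limited). The gripper opens to 87 mm and grips with 3 to 60 N. Pads are 19 mm wide; open, the fingers measure 117 mm over their backs; the gripper's body (75 mm by 190 mm) begins 51 mm behind the grasp point.
Start: joints at [1.078, 0.22, 1.526, -0, 1.395, -0.126], TCP at [0.224, 0.583, 0.245] pointing down, gripper open.
Joint ranges: [-2.98, 2.98], [-0.91, 2.08], [0.09, 2.57], [-1.24, 4.39], [0.2, 2.65], [-2.68, 2.68]. Speed limits (rad/s): [2.57, 2.57, 3.01, 3.14, 3.14, 3.14].

INTERFACE

Orientations are given as a 3x3 rotation matrix whose columns are the frame's x, y, z axes.
In Python, from cell import * gives the robot as it stands. Calls block until the motion is done:
- move_to(position, orientation): joint-space move of the TCP to a pose.
- movel(position, rot=None, feed=0.15, guard=None): straight line of the TCP; rot=None keeps the orientation; feed is the mean speed in m/s. With guard (N) it stops when the force on the tool has changed by that much, and returns True; else False.
- goto_joints(angles): joint-space move.
- set_gripper(opening, f_grip=None): opening from 0.0 (shut) to 1.0 (fully open); f_grip is the grip in N (None keeps the last); returns when the fingers have stopped.
- dwell(seconds).
- ik(position, orientation): joint angles nearest the present ones, or None.
- observe(): the state.
- capture(name): name is "side" or "top" or "wrist"; returns (picture, depth): 400x640x3 uint8, red, green, blue; 400x640 float32, m along the optical axis (not along the pixel's ray), 0 where there is no reading.
- get_calibration(name): a dict with "camera_matrix" (3x3 intrinsics, pixels), "rvec" (rotation vector, rad) and "tvec" (3), from world to camera coordinates, as OpenCV has them. Camera axes: x right, y down, z forward; pixel columns grow to the right and rows downward; lengths in m; the calibration is good to about 2 mm. The wrist camera is an equidistant fisheye: a pixel r from the principal point sees the ray r / f radians off the axis. A picture is of the moment at which its call begins: read the wrist's pose just before it. get_calibration takes no time and is no camera call; for the wrist camera it gives the pose at the moment of the call.
A pose or a line that the arm cannot do raises PlanningError and nothing moves.
- job_done(): hands the job in, once; it reports no verdict.
Trained networks look in the newest picture that a camera, given by its name, has taken for a name from the list of things; names that differ only in an ending like _2 or _b are one class to them, and where a whole thing is asked for, a point or a joint stands for the part that bears it (a point fixed in the world has none). Each returns a list of dicts, best first, with "conf" (0 to 1); they miss things now and then, are a little off and sometimes report something else, mostly with a low value. They report only what shows in the picture. A call takes as long as a camera call.
- spot_in(camera, name): "centre" ([column, row] in pixels, amid what is visible of it).
- regions_of(camera, name): "pixels" (400x640 bool, what is visible of it) and "centre" ([column, row] in pixels, amid what is visible of it).
- tip_of(camera, name): "centre" ([column, row] in pixels: a listed point, or the origin of a listed thing).
The state is a dict: "time_s": time; "joints": joint angles; "qd": joint speeds; "joint_torque": joint torques, N m; "position": TCP position; "orientation": TCP orientation; "wrist_force": force on the tool from outside, world axes, zero at the start; "wrist_torque": the same for the moment, N m; "opening": opening from 0.0 (shut) to 1.0 (fully open).
Only numpy, scipy, OpenCV 4.12 (cv2) and the standard library are available. Lean on these libraries where they do the work, as an engineer would, in place of code of your own. Each camera call takes 0.05 s, during which the arm holds its last target.

## Working session

There is one attempt and no reset: what is moved stays moved. The work goes in short steps, each a Python script; the robot and the scene stay as the last script left them, time stands still between calls to the robot, and variables do not carry over. Pictures are saved under pics/ and viewed, and the job is handed in when it is done.

```bash
ls; mkdir -p pics; python3 - <<'E'
from cell import *
import cv2
s=observe(); print(s['time_s'],s['position'],s['opening'])
for n in ("side","top","wrist"):
    p,d=capture(n); cv2.imwrite(f"pics/{n}0.png",p[:,:,::-1])
    c=get_calibration(n); print(n,c)
E
```

```text
pics
0.0 [0.22387148 0.58292374 0.24344176] 0.998732559988947
side {'camera_matrix': array([[363.31385985,   0.        , 322.18346819],
       [  0.        , 363.31385985, 202.94022237],
       [  0.        ,   0.        ,   1.        ]]), 'rvec': array([ 2.33487112, -0.7751    ,  0.29121052]), 'tvec': array([-0.41420507,  0.29877652,  0.71737429])}
top {'camera_matrix': array([[507.97537898,   0.        , 326.21714044],
       [  0.        , 507.97537898, 201.74561508],
       [  0.        ,   0.        ,   1.        ]]), 'rvec': array([ 2.19619085, -2.17460579,  0.06654288]), 'tvec': array([0.00180929, 0.53434795, 1.348202  ])}
wrist {'camera_matrix': array([[309.70691629,   0.        , 323.84125424],
       [  0.        , 309.70691629, 199.4499149 ],
       [  0.        ,   0.        ,   1.        ]]), 'rvec': array([-2.4150054 , -1.66155512, -0.20172656]), 'tvec': array([-0.62277192, -0.02893654,  0.38945604])}
```

View pics/side0.png

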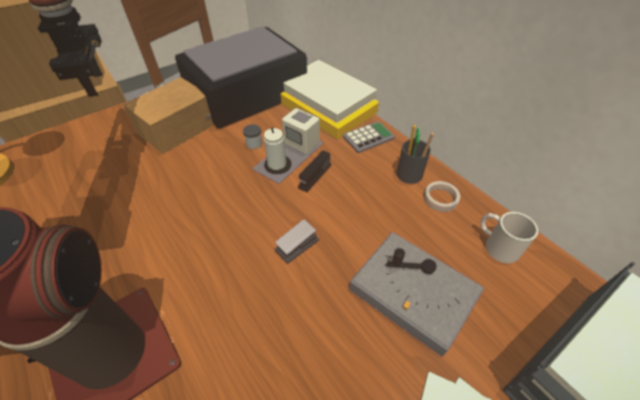

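View pics/top0.png

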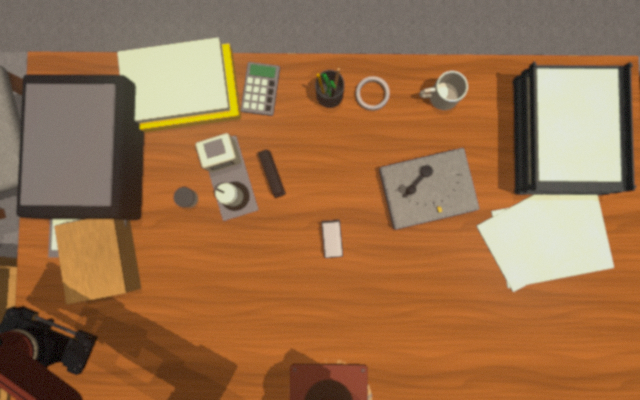

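View pics/wrist0.png

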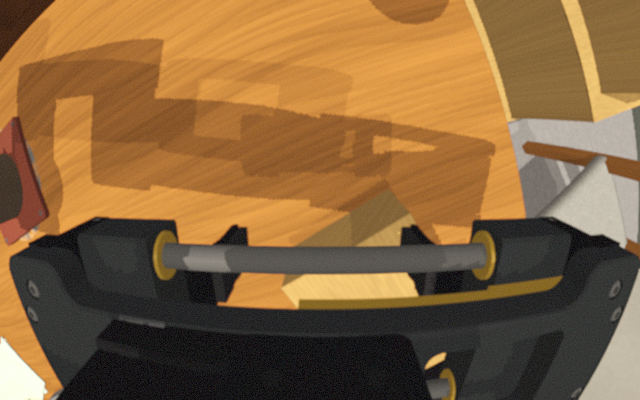

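```bash
cat > h.py <<'E'
from cell import *
import numpy as np, cv2
from scipy.spatial.transform import Rotation as R
def cal(n):
    c=get_calibration(n); return c['camera_matrix'],R.from_rotvec(c['rvec']).as_matrix(),np.array(c['tvec'])
def ray(n,px,c=None):
    K,Rm,t=c or cal(n)
    u=(px[0]-K[0,2])/K[0,0]; v=(px[1]-K[1,2])/K[1,1]
    if n=='wrist':
        r=np.hypot(u,v); k=np.sin(r)/r if r>1e-9 else 1
        d=np.array([u*k,v*k,np.cos(r)])
    else: d=np.array([u,v,1.])
    return -Rm.T@t, Rm.T@d
def at_z(n,px,z,c=None):
    o,d=ray(n,px,c); return o+d*(z-o[2])/d[2]
def proj(n,P,c=None):
    K,Rm,t=c or cal(n); p=Rm@np.asarray(P,float)+t
    if n=='wrist':
        th=np.arctan2(np.hypot(p[0],p[1]),p[2]); ph=np.hypot(p[0],p[1])
        return np.array([K[0,2]+K[0,0]*th*p[0]/ph,K[1,2]+K[1,1]*th*p[1]/ph])
    return np.array([K[0,2]+K[0,0]*p[0]/p[2],K[1,2]+K[1,1]*p[1]/p[2]])
def cloud(n,d,mask,c=None):
    out=[]
    for v,u in zip(*np.nonzero(mask&(d>0))):
        o,r=ray(n,(u,v),c); K,Rm,t=c or cal(n)
        out.append(o+r*d[v,u]/(Rm@r)[2])
    return np.array(out)
E
python3 - <<'E'
from h import *
p,d=capture('top')
np.savez('top.npz',p=p,d=d)
im=p[:,:,::-1]
a=cv2.resize(im[125:225,160:300],None,fx=5.7,fy=5.7,interpolation=cv2.INTER_CUBIC);cv2.imwrite('pics/topA.png',a)
a=cv2.resize(im[140:240,370:490],None,fx=6,fy=6,interpolation=cv2.INTER_CUBIC);cv2.imwrite('pics/topB.png',a)
zs=dict(reader=0.008,canister=0.0,dimmer=0,lever_grip=.091,lever_tip=.056,marker_tab=.058,label=.058,reader_window=.06,clip_jar=0,stapler=0,punch=0)
for n,z in zs.items():
    for h in tip_of('top',n)[:2]:
        print(n,round(h['conf'],2),np.round(h['centre'],1),at_z('top',h['centre'],z).round(3))
p,d=capture('side')
np.savez('side.npz',p=p,d=d)
im=p[:,:,::-1]
a=cv2.resize(im[100:200,220:350],None,fx=6,fy=6,interpolation=cv2.INTER_CUBIC);cv2.imwrite('pics/sideA.png',a)
a=cv2.resize(im[220:360,340:490],None,fx=4.2,fy=4.2,interpolation=cv2.INTER_CUBIC);cv2.imwrite('pics/sideB.png',a)
for n,z in zs.items():
    for h in tip_of('side',n)[:2]:
        print(n,round(h['conf'],2),np.round(h['centre'],1),at_z('side',h['centre'],z).round(3))
E
```

```text
reader 0.78 [234.5 198.5] [0.541 0.256 0.008]
reader 0.16 [441.2 207.5] [ 0.522 -0.304  0.008]
canister 0.92 [232.2 197.1] [0.546 0.264 0.   ]
dimmer 0.85 [428.5 190.9] [ 0.568 -0.271  0.   ]
lever_grip 0.67 [409.4 191.4] [ 0.558 -0.205  0.091]
lever_tip 0.79 [406.  198.6] [ 0.542 -0.201  0.056]
marker_tab 0.35 [443.  209.1] [ 0.515 -0.297  0.058]
label 0.65 [219.6 189.8] [0.56  0.286 0.058]
label 0.59 [405.7 198.6] [ 0.542 -0.2    0.058]
clip_jar 0.77 [193.6 199.3] [0.539 0.369 0.   ]
stapler 0.73 [272.1 175. ] [0.607 0.156 0.   ]
punch 0.64 [331.8 240.4] [ 0.431 -0.009  0.   ]
reader 0.84 [277.1 168.6] [0.537 0.242 0.008]
canister 0.77 [278.  164.2] [ 0.553  0.264 -0.   ]
canister 0.41 [298.6 247.5] [ 0.437 -0.013  0.   ]
dimmer 0.55 [411.3 293.8] [ 0.568 -0.262  0.   ]
lever_grip 0.77 [397.7 255. ] [ 0.562 -0.204  0.091]
lever_tip 0.68 [384.8 265.2] [ 0.542 -0.193  0.056]
marker_tab 0.56 [406.8 303.5] [ 0.515 -0.285  0.058]
label 0.69 [273.4 144.3] [0.558 0.287 0.058]
label 0.5 [409.8 304.8] [ 0.518 -0.291  0.058]
reader_window 0.93 [293.8 136. ] [0.624 0.28  0.06 ]
reader_window 0.28 [384.1 265.4] [ 0.538 -0.194  0.06 ]
clip_jar 0.73 [255.4 145.7] [0.541 0.375 0.   ]
stapler 0.59 [316.2 179.9] [0.605 0.145 0.   ]
punch 0.85 [300.1 247.8] [ 0.439 -0.016  0.   ]
```

View pics/topA.png

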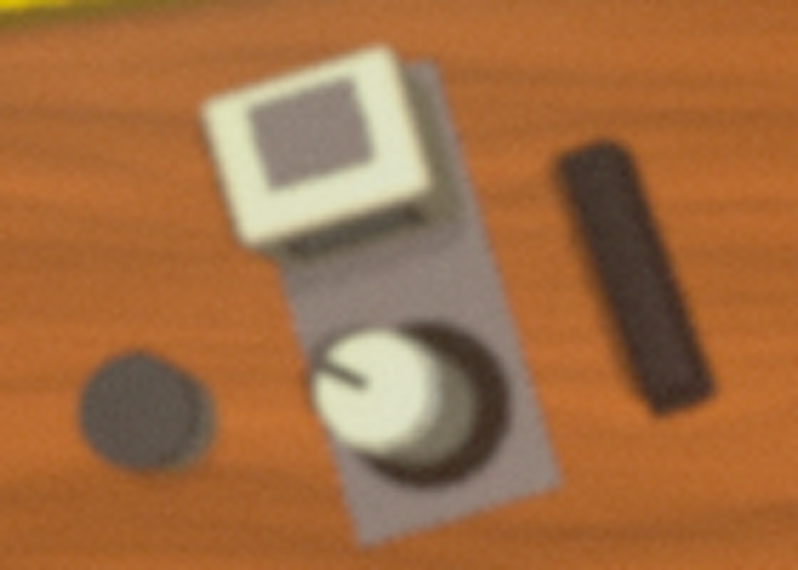

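View pics/topB.png

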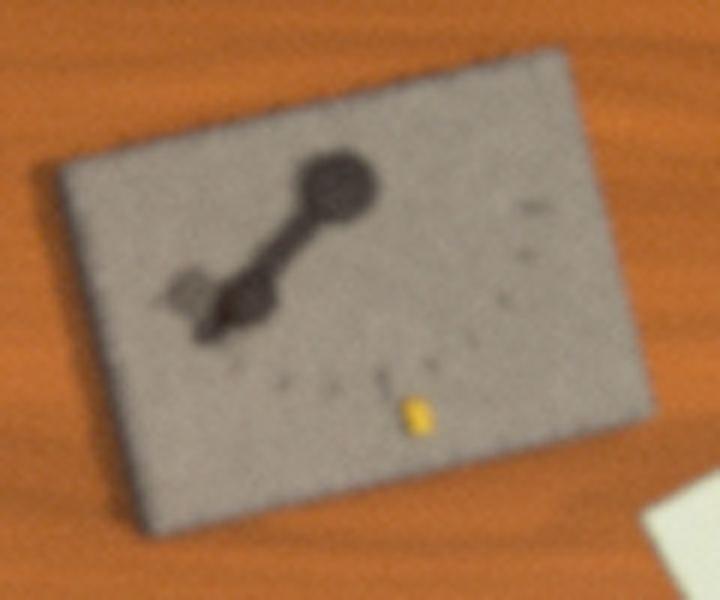

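View pics/sideA.png

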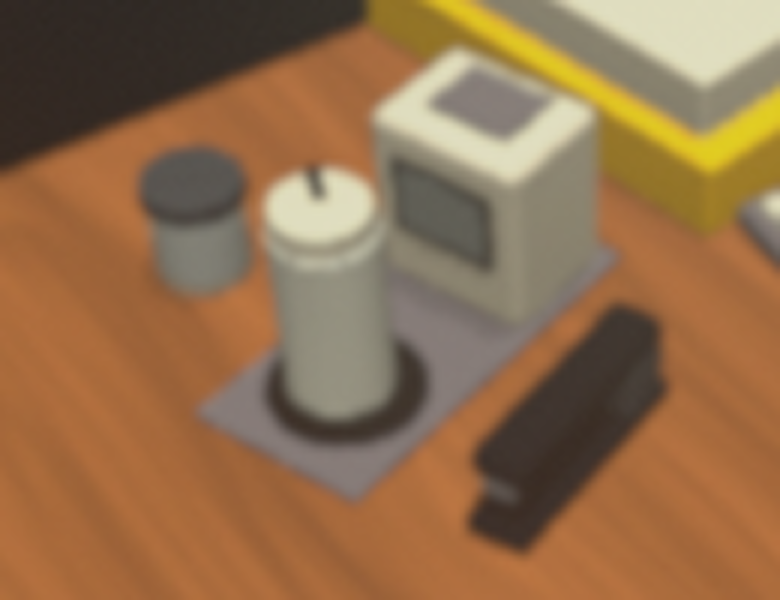

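View pics/sideB.png

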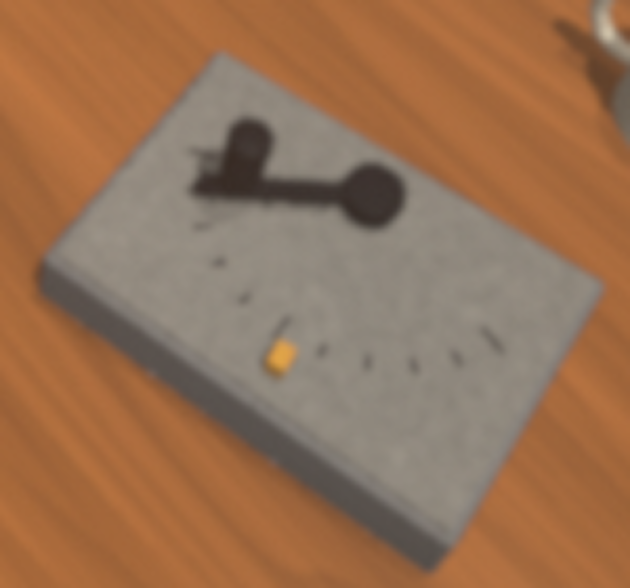

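```bash
python3 - <<'E'
from h import *
c=cal('top')
A=lambda x,y:(160+x/5.7,125+y/5.7)
B=lambda x,y:(370+x/6,140+y/6)
cap=at_z('top',A(375,392),.116,c); print('cap',cap)
r0=at_z('top',A(365,383),.12,c); r1=at_z('top',A(315,362),.12,c); d=r1-r0; print('ridge ang',np.degrees(np.arctan2(d[1],d[0])),np.linalg.norm(d))
e=[at_z('top',A(*q),.004,c) for q in ((360,547),(562,485),(435,62))]
d=e[2]-e[1]; print('reader ang',np.degrees(np.arctan2(d[1],d[0])),np.linalg.norm(d),np.linalg.norm(e[1]-e[0]))
print('pad',at_z('top',A(426,404),.008,c))
C=[at_z('top',B(*q),.045,c) for q in ((62,168),(568,48),(655,412),(150,532))]
print(np.round(C,3),[np.linalg.norm(C[i]-C[i-1]) for i in range(4)])
cen=np.mean(C,0); x=(C[0]+C[1]-C[2]-C[3]);x/=np.linalg.norm(x); th=np.arctan2(x[1],x[0]); print('dimmer',cen,np.degrees(th))
piv=cen+.045*x; print('piv',piv, 'hub px',at_z('top',B(338,186),.06,c))
m=at_z('top',B(420,412),.058,c); g=at_z('top',B(248,298),.106,c); t=at_z('top',B(202,335),.056,c)
for n,q in (('m',m),('g',g),('t',t)):
    v=q-piv; a=np.arctan2(v[1],v[0])-th-np.pi; print(n,q.round(3),np.hypot(v[0],v[1]),(a+np.pi)%(2*np.pi)-np.pi)
s=observe(); print(s['orientation'],s['joints'])
E
```

```text
cap [0.54534407 0.25778245 0.116     ]
ridge ang 67.83660291562092 0.023873825045465785
reader ang 17.738741978499522 0.21317886942791214 0.10033156597923047
pad [0.54847888 0.25540271 0.008     ]
[[ 0.623 -0.135  0.045]
 [ 0.679 -0.358  0.045]
 [ 0.518 -0.395  0.045]
 [ 0.463 -0.174  0.045]] [np.float64(0.16455161372231328), np.float64(0.2299772224172348), np.float64(0.1647736473345194), np.float64(0.22770838354822406)]
dimmer [ 0.57094041 -0.26583083  0.045     ] 13.296174141861542
piv [ 0.61473415 -0.25548151  0.045     ] hub px [ 0.61456614 -0.25395     0.06      ]
m [ 0.516 -0.29   0.058] 0.10402912340966017 0.10206397241994125
g [ 0.561 -0.207  0.106] 0.07218642982683014 -0.9635096204825211
t [ 0.549 -0.195  0.056] 0.08892485271303267 -0.9746528637689842
[[-4.26665622e-06 -9.33480403e-01  3.58628411e-01]
 [-1.85841861e-05  3.58628411e-01  9.33480403e-01]
 [-1.00000000e+00 -2.68197715e-06 -1.88781177e-05]] [ 1.07790481e+00  2.20417688e-01  1.52650593e+00 -5.11388390e-06
  1.39468743e+00 -1.26092468e-01]
```

```bash
cat >> h.py <<'E'
def down(a):
    z=np.array([np.cos(a),np.sin(a),0]); x=np.array([0,0,-1.]); return np.column_stack([x,np.cross(z,x),z])
def look(name,crop=None):
    c=cal('wrist'); p,d=capture('wrist'); np.savez(name+'.npz',p=p,d=d,K=c[0],R=c[1],t=c[2])
    cv2.imwrite(f'pics/{name}.png',p[:,:,::-1]); return c,p,d
E
python3 - <<'E'
from h import *
c=cal('wrist');s=observe()
print('cam in tool',s['orientation'].T@(-c[1].T@c[2]-s['position']), s['orientation'].T@c[1][2])
a=np.radians(45)
P=[.547,.257,.26]
print(ik(P,down(a)))
move_to(P,down(a)); s=observe(); print(s['time_s'],s['position'],s['joints'])
c,p,d=look('w1')
for n,z in dict(canister=.008,reader=.008,label=.058,reader_window=.06,clip_jar=0,stapler=0).items():
    for h in tip_of('wrist',n)[:2]: print(n,h['conf'],np.round(h['centre'],1),at_z('wrist',h['centre'],z,c).round(3))
E
```

```text
cam in tool [-0.13961508  0.06705337 -0.0011113 ] [ 9.70039084e-01 -2.42947943e-01 -6.87540979e-04]
[ 3.08802985e-01  1.61724173e-01  1.56471249e+00 -4.44089210e-16
  1.41515599e+00 -4.76595178e-01]
3.0333 [0.54648415 0.25798519 0.25994436] [ 3.10422644e-01  1.61715603e-01  1.56482657e+00  3.94643209e-04
  1.41519344e+00 -4.76430340e-01]
canister 0.56 [327.4 172.1] [0.545 0.263 0.008]
label 0.72 [304.7 254.8] [0.591 0.178 0.058]
label 0.62 [347.8 171.1] [0.555 0.285 0.058]
reader_window 0.6 [384.4 212.2] [0.619 0.283 0.06 ]
clip_jar 0.65 [391.2 107.6] [0.544 0.381 0.   ]
stapler 0.65 [304.7 255. ] [0.607 0.157 0.   ]
```

View pics/w1.png

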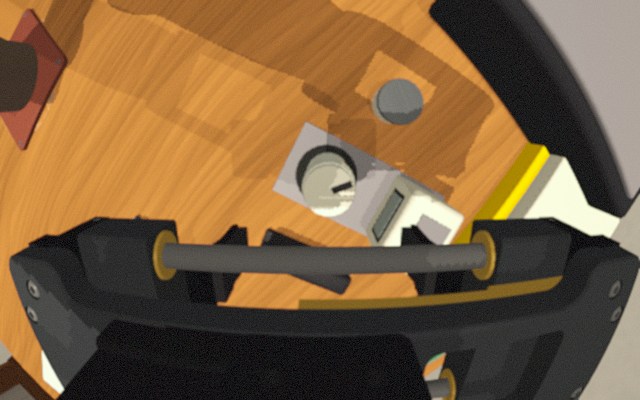

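```bash
python3 - <<'E'
import cv2
im=cv2.imread('pics/w1.png'); cv2.imwrite('pics/w1z.png',cv2.resize(im[110:250,265:470],None,fx=3.9,fy=3.9,interpolation=cv2.INTER_CUBIC))
E
```

```text
(no output)
```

View pics/w1z.png

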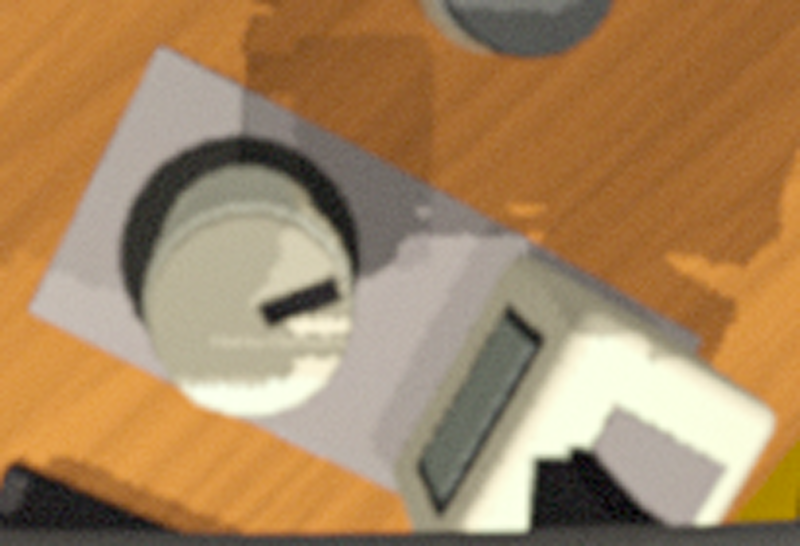

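```bash
python3 - <<'E'
from h import *
w=np.load('w1.npz'); c=(w['K'],w['R'],w['t'])
Z=lambda x,y:(265+x/3.9,110+y/3.9)
f=lambda x,y,z:at_z('wrist',Z(x,y),z,c)
ang=lambda a,b:np.degrees(np.arctan2(*(b-a)[[1,0]]))
print('edges',ang(f(160,45,.004),f(700,340,.004)),ang(f(30,310,.004),f(390,487,.004)), 'near', ang(f(30,310,.004),f(160,45,.004))-90)
a,b=f(160,45,.004),f(30,310,.004); print(a,b,np.linalg.norm(a-b))
r0,r1=f(262,312,.12),f(340,290,.12); print('ridge',ang(r0,r1),np.linalg.norm(r1-r0),r0,r1)
cc=f(249,311,.116); print('cap',cc,ang(cc,r1))
print('rad',np.linalg.norm(f(145,311,.116)-f(353,311,.116)))
ps=[(122,245),(245,135),(355,240),(150,165),(340,185)]
P=np.array([f(*q,.008)[:2] for q in ps]); from scipy.optimize import least_squares
s=least_squares(lambda v:np.hypot(*(P-v).T)-.04,[.547,.257]); print('pad',s.x,s.fun)
# window bottom edge
print('win', ang(f(440,512,.035),f(540,342,.035))-90)
E
```

```text
edges 17.716065931973098 17.973828814470043 near 18.120219820314716
[0.48045513 0.28946309 0.004     ] [0.51120852 0.19548531 0.004     ] 0.09888172138542234
ridge 61.32919210873253 0.01920159074694688 [0.54692565 0.26613927 0.12      ] [0.55613813 0.28298657 0.12      ]
cap [0.54524148 0.26355539 0.116     ] 60.717082595194526
rad 0.050102154063671606
pad [0.54693535 0.25907858] [-0.0017111  -0.00073381 -0.00123777  0.00110784  0.00040817]
win 17.7549470227425
```

```bash
python3 - <<'E'
from h import *
a=np.radians(45)
P=[.5455,.260]
movel(P+[.13],down(a),feed=.15)
print(movel(P+[.090],down(a),feed=.08,guard=8))
set_gripper(0.0,f_grip=12)
s=observe(); print(s['time_s'],s['position'],s['opening'],s['wrist_force'])
q=np.array(s['joints']); q[5]+=np.radians(46)
goto_joints(q)
s=observe(); print(s['time_s'],s['position'],s['opening'],s['wrist_force'],s['joints'])
set_gripper(1.0)
s=observe();p=s['position']
movel([p[0],p[1],.14],feed=.1)
movel([p[0]-.05,p[1],.26],feed=.2)
c,p,d=look('w2')
cv2.imwrite('pics/w2z.png',cv2.resize(p[60:260,220:490,::-1],None,fx=2.96,fy=2.96,interpolation=cv2.INTER_CUBIC))
print(observe()['time_s'])
E
```

```text
False
5.7167 [0.54608445 0.26031122 0.0905516 ] 0.6182680750219469 [0.85326515 0.86671363 2.48056162]
6.5083 [0.54528929 0.25995089 0.09031519] 0.6182937686015159 [-4.22948446 -1.48274728  4.55324265] [3.14363483e-01 3.25472716e-01 1.70534541e+00 7.01717735e-06
 1.11128713e+00 3.29781888e-01]
8.85
```

View pics/w2z.png

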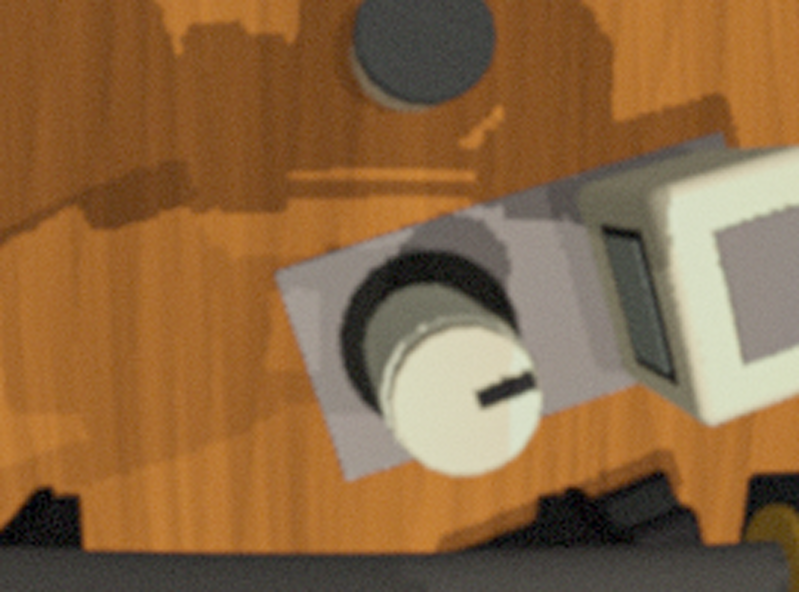

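```bash
python3 - <<'E'
from h import *
w=np.load('w2.npz'); c=(w['K'],w['R'],w['t'])
f=lambda x,y,z:at_z('wrist',(220+x/2.96,60+y/2.96),z,c)
ang=lambda a,b:np.degrees(np.arctan2(*(b-a)[[1,0]]))
print('edges',ang(f(278,270,.004),f(725,133,.004)),ang(f(348,480,.004),f(640,385,.004)))
r0,r1=f(478,399,.12),f(534,381,.12); print('ridge',ang(r0,r1),np.linalg.norm(r1-r0))
cc=f(463,398,.116); print('cap',cc,ang(cc,r1))
# dark-pixel ridge PCA
im=w['p'].astype(int).sum(2); P=[]
for v in range(400):
    for u in range(640):
        X=(u-220)*2.96; Y=(v-60)*2.96
        if 470<X<545 and 365<Y<415 and im[v,u]<300: P.append(at_z('wrist',(u,v),.12,c)[:2])
P=np.array(P); print(len(P)); U,S,V=np.linalg.svd(P-P.mean(0)); d=V[0]*np.sign(V[0,0]); print(np.degrees(np.arctan2(d[1],d[0])),S/np.sqrt(len(P)),ang(cc[:2],P.mean(0)),P.mean(0))
ps=[(343,335),(425,250),(517,325),(365,280),(480,265)]
P=np.array([f(*q,.008)[:2] for q in ps]); from scipy.optimize import least_squares
s=least_squares(lambda v:np.hypot(*(P-v).T)-.04,[.547,.257]); print('pad',s.x,s.fun)
E
```

```text
edges 17.587271940184255 17.376679960438455
ridge 17.23969482884121 0.018902760112234133
cap [0.54385308 0.25849514 0.116     ] 15.50381999928073
105
20.16781257750198 [0.00525269 0.00151583] 17.4744537047564 [0.55688778 0.26259858]
pad [0.54793058 0.25762142] [-1.34323857e-03  5.18729813e-04 -1.31375993e-03 -5.49943615e-05
 -9.48417258e-05]
```

```bash
python3 - <<'E'
from h import *
a=-2.3
P=[.555,-.24,.27]
move_to(P,down(a)); s=observe(); print(s['time_s'],s['position'],s['joints'])
c,p,d=look('w3')
for n,z in dict(lever_grip=.091,lever_tip=.056,marker_tab=.058).items():
    for h in tip_of('wrist',n)[:2]: print(n,h['conf'],np.round(h['centre'],1),at_z('wrist',h['centre'],z,c).round(3))
E
```

```text
10.6833 [ 0.55523013 -0.23917164  0.26978953] [-5.37324102e-01  1.56713913e-01  1.55200731e+00  3.79481602e-04
  1.43327327e+00  1.76102381e+00]
lever_grip 0.81 [295.6 202.5] [ 0.561 -0.206  0.091]
marker_tab 0.64 [375.7 180.1] [ 0.514 -0.286  0.058]
```

View pics/w3.png

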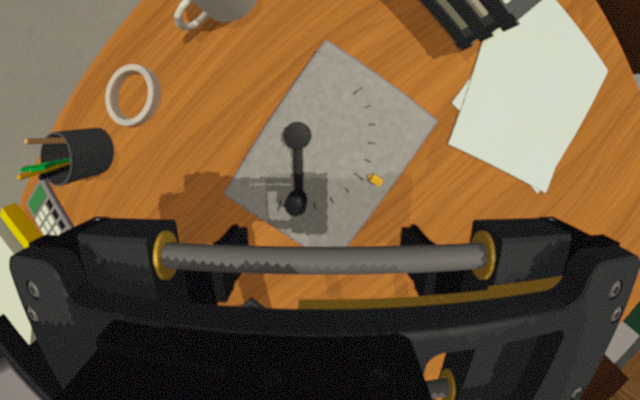

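```bash
python3 - <<'E'
from h import *
w=np.load('w3.npz'); c=(w['K'],w['R'],w['t'])
im=w['p'][:,:,::-1]; cv2.imwrite('pics/w3z.png',cv2.resize(im[90:250,220:440],None,fx=3.6,fy=3.6,interpolation=cv2.INTER_CUBIC))
h=at_z('wrist',(297.5,135.5),.06,c); print('hub',h)
C=[at_z('wrist',q,.045,c) for q in ((325,40),(437,121),(225,191))]; print(C)
for a,b in((0,1),(0,2)):
    v=C[b]-C[a]; print(np.degrees(np.arctan2(v[1],v[0])),np.linalg.norm(v))
hs=im[:,:,::-1].astype(int); m=(hs[:,:,0]-hs[:,:,2]>90)&(hs[:,:,0]>150); m[:, :350]=0; m[:,390:]=0; m[:160]=0; m[200:]=0
vv,uu=np.nonzero(m); print(len(vv),uu.mean(),vv.mean())
E
```

```text
hub [ 0.61253593 -0.252837    0.06      ]
[array([ 0.67718541, -0.35171922,  0.045     ]), array([ 0.51673914, -0.39158545,  0.045     ]), array([ 0.62470606, -0.13833434,  0.045     ])]
-166.0462444500194 0.16532489313412216
103.81696269370926 0.21974346434620143
142 378.0 183.3661971830986
```

View pics/w3z.png

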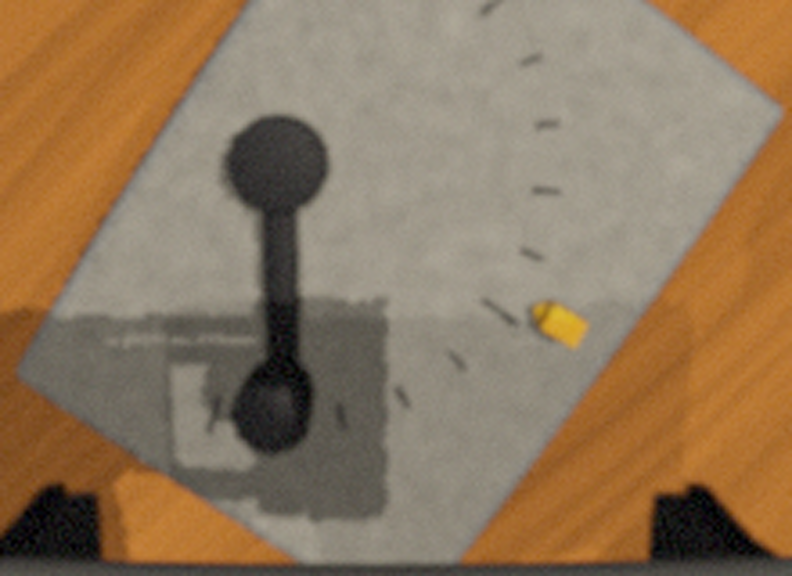

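```bash
python3 - <<'E'
from h import *
w=np.load('w3.npz'); c=(w['K'],w['R'],w['t'])
Z=lambda x,y:(220+x/3.6,90+y/3.6)
h=at_z('wrist',Z(278,163),.06,c); m=at_z('wrist',Z(562,324),.058,c); g=at_z('wrist',Z(275,405),.106,c)
print(h,m,g)
A=lambda v:np.arctan2(v[1],v[0])
print('wrist: marker dir',A(m-h),np.linalg.norm((m-h)[:2]),'grip dir',A(g-h),np.linalg.norm((g-h)[:2]))
h2=np.array([.6147,-.2555]);m2=np.array([.516,-.290]);g2=np.array([.561,-.207])
print('top',A(m2-h2),A(g2-h2))
E
```

```text
[ 0.61293353 -0.25277402  0.06      ] [ 0.51413525 -0.28639071  0.058     ] [ 0.56229883 -0.21044584  0.106     ]
wrist: marker dir -2.813624855146362 0.10436083464584477 grip dir 2.4453110111830387 0.06599656775361928
top -2.8053240630229688 2.4070312772558142
```

```bash
python3 - <<'E'
from h import *
P0=np.array([.6138,-.2542])
def pose(d,z): return np.r_[P0+.07*np.array([np.cos(d),np.sin(d)]),z], down(d+np.pi/2-2*np.pi)
d0,d1=2.41,3.474
p,r=pose(d0,.14); movel(p,r,feed=.15)
p,r=pose(d0,.095); print(movel(p,r,feed=.08,guard=6))
set_gripper(0.0,f_grip=15); s=observe(); print(s['time_s'],s['position'],s['opening']*87,s['wrist_force'])
for d in np.linspace(d0,d1,9)[1:]:
    p,r=pose(d,.095); movel(p,r,feed=.08)
    s=observe(); print(round(d,3),s['position'].round(4),s['wrist_force'].round(1))
dwell(.3)
s=observe(); print(s['time_s'],s['position']-p,s['opening']*87)
set_gripper(.6)
p=s['position']; movel([p[0],p[1],.14],feed=.1)
movel([.555,-.24,.27],down(-2.3),feed=.2)
c,p,dd=look('w4'); print(observe()['time_s'])
cv2.imwrite('pics/w4z.png',cv2.resize(p[90:250,220:440,::-1],None,fx=3.6,fy=3.6,interpolation=cv2.INTER_CUBIC))
p,dd=capture('top'); np.savez('top4.npz',p=p,d=dd)
cv2.imwrite('pics/top4.png',cv2.resize(p[140:240,370:490,::-1],None,fx=6,fy=6,interpolation=cv2.INTER_CUBIC))
E
```

```text
False
13.7 [ 0.5617476  -0.20717142  0.09499758] 22.14643060747146 [1.01355651 2.51744051 0.15192581]
2.543 [ 0.5561 -0.2149  0.095 ] [ 1.8 -0.3 -1.6]
2.676 [ 0.5518 -0.2229  0.095 ] [ 4.8 -0.8 -3. ]
2.809 [ 0.5486 -0.2314  0.095 ] [ 5.3 -1.2 -4.3]
2.942 [ 0.5466 -0.2404  0.0951] [ 7.5 -0.2 -6.1]
3.075 [ 0.5457 -0.2494  0.0951] [ 9.1  0.3 -6.6]
3.208 [ 0.546  -0.2584  0.0951] [ 9.8  0.2 -5.5]
3.341 [ 0.5474 -0.2672  0.0951] [ 9.8  2.2 -5.8]
3.474 [ 0.5498 -0.2757  0.095 ] [10.1  3.  -4.8]
16.2667 [2.18191503e-03 1.51782501e-03 6.59703424e-05] 22.562371685504637
18.9333
```

View pics/w4z.png

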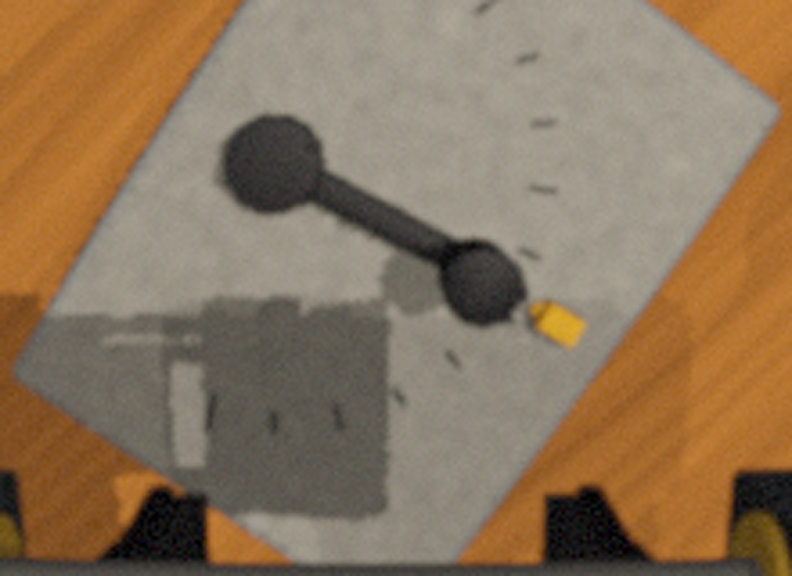

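View pics/top4.png

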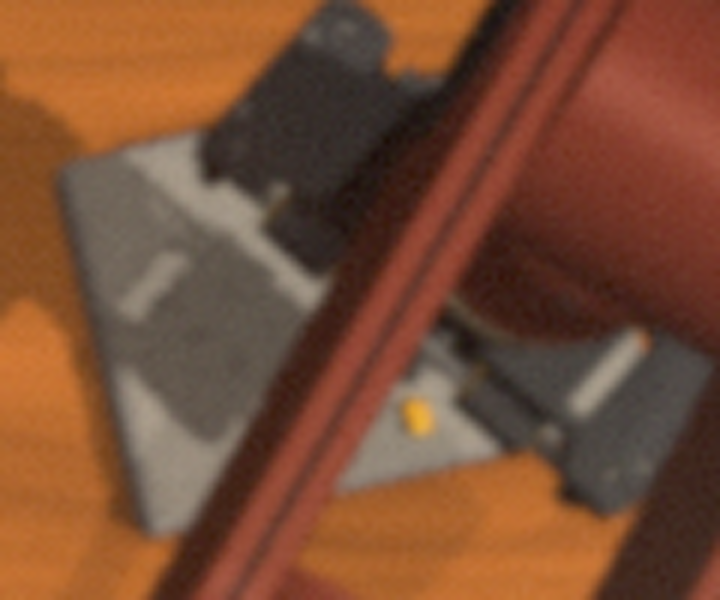

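```bash
python3 - <<'E'
from h import *
w=np.load('w4.npz'); c=(w['K'],w['R'],w['t'])
Z=lambda x,y:(220+x/3.6,90+y/3.6)
f=lambda x,y,z:at_z('wrist',Z(x,y),z,c)
A=lambda v:np.arctan2(v[1],v[0])
h=f(272,164,.06); m=f(560,324,.058); 
b0=(f(325,175,.06)+f(312,200,.06))/2; b1=(f(455,238,.06)+f(437,260,.06))/2; g=f(483,285,.106)
print(A(m-h),A(b1-b0),A(b1-h),A(g-h),np.linalg.norm((g-h)[:2]))
movel([.50,-.06,.30],feed=.25)
print(observe()['time_s'])
p,dd=capture('top'); np.savez('top5.npz',p=p,d=dd)
cv2.imwrite('pics/top5.png',cv2.resize(p[140:240,370:490,::-1],None,fx=6,fy=6,interpolation=cv2.INTER_CUBIC))
p,dd=capture('side')
cv2.imwrite('pics/side5.png',cv2.resize(p[220:360,340:490,::-1],None,fx=4.2,fy=4.2,interpolation=cv2.INTER_CUBIC))
E
```

```text
-2.806371141231829 -2.7499942376949775 -2.7573190162610084 -2.768850506231955 0.06914039507885958
19.8917
```

View pics/top5.png

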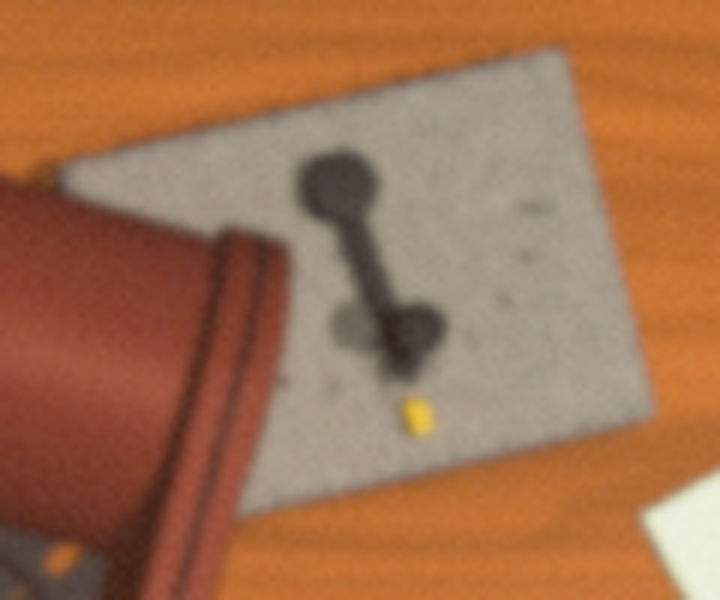

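View pics/side5.png

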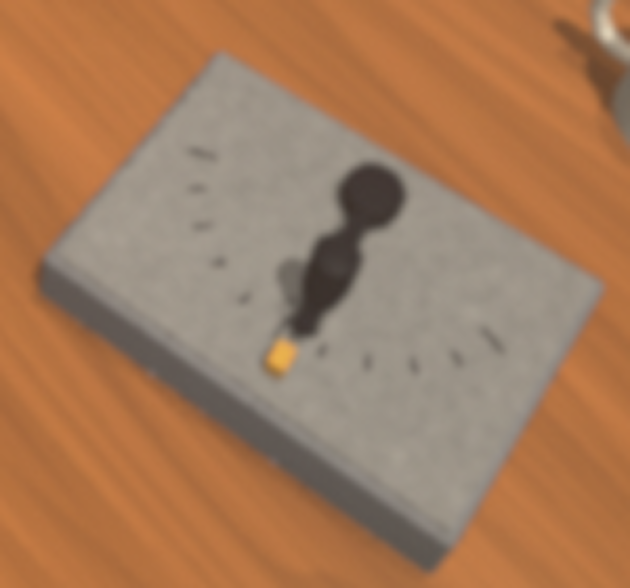

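```bash
python3 - <<'E'
from h import *
move_to([.446,-.312,.25],down(-1.24)); dwell(.3)
c,p,dd=look('w5'); s=observe(); print(s['time_s'],s['position'], -c[1].T@c[2])
print(proj('wrist',[.6138,-.2542,.06],c),proj('wrist',[.514,-.287,.058],c))
cv2.imwrite('pics/w5z.png',cv2.resize(p[60:260,220:420,::-1],None,fx=3,fy=3,interpolation=cv2.INTER_CUBIC))
E
```

```text
21.7167 [ 0.44625646 -0.31165608  0.25015263] [ 0.50749292 -0.29075214  0.38979476]
[323.75297868  21.32850263] [322.27119521 116.18887008]
```

View pics/w5z.png

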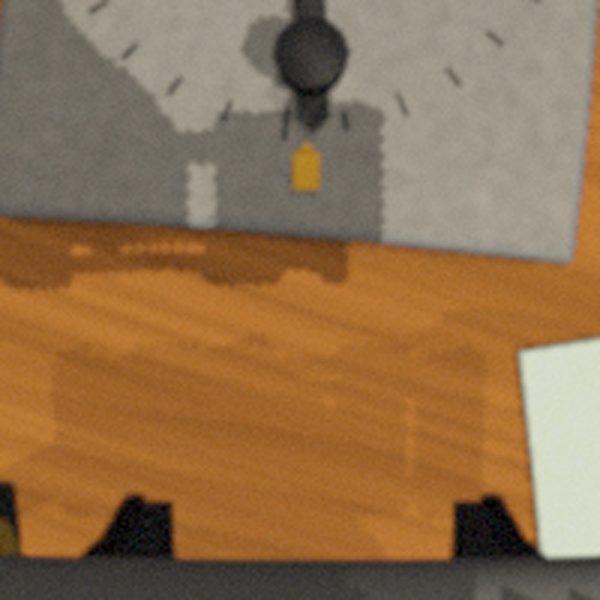

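```bash
python3 - <<'E'
import cv2
im=cv2.imread('pics/w5.png'); cv2.imwrite('pics/w5y.png',cv2.resize(im[0:140,260:390],None,fx=4.28,fy=4.28,interpolation=cv2.INTER_CUBIC))
E
```

```text
(no output)
```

View pics/w5y.png

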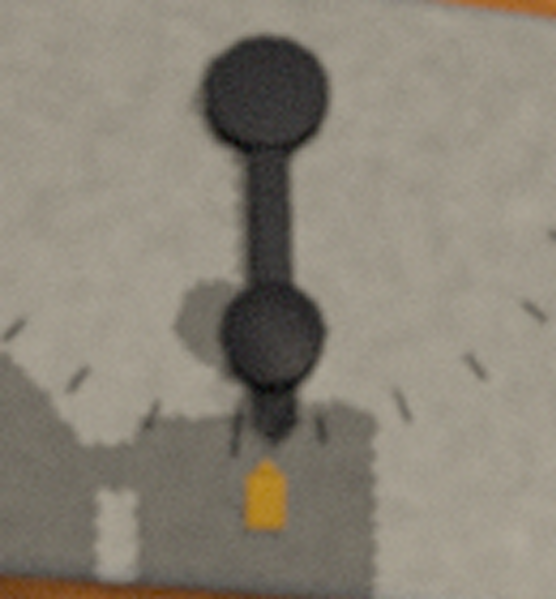

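```bash
python3 - <<'E'
from h import *
w=np.load('w5.npz'); c=(w['K'],w['R'],w['t'])
f=lambda x,y,z:at_z('wrist',(260+x/4.28,y/4.28),z,c)
A=lambda v:np.arctan2(v[1],v[0])
for zh in(.06,.066,.072):
    h=f(267,93,zh); t=f(275,440,.056); m=f(266,498,.058); g=f(273,334,.106)
    b0=f(268.5,155,.06); b1=f(271,275,.06)
    print(h,np.linalg.norm((t-h)[:2]),np.linalg.norm((m-h)[:2]),'lever-marker',A(t-h)-A(m-h),'tip vs knob',A(g-h)-A(m-h),'bar',A(b1-b0)-A(m-h))
c=cal('top')
B=lambda x,y:(370+x/6,140+y/6)
for zh in(.06,.066):
    h=at_z('top',B(338,186),zh,c);t=at_z('top',B(399,372),.056,c);m=at_z('top',B(419,415),.058,c);g=at_z('top',B(415,333),.106,c)
    print('top',A(t-h)-A(m-h),A(g-h)-A(m-h),np.linalg.norm((t-h)[:2]),np.linalg.norm((m-h)[:2]))
E
```

```text
[ 0.61287573 -0.2529775   0.06      ] 0.09008742354139468 0.10474379327369861 lever-marker 0.02437851837914584 tip vs knob 0.023121559975044725 bar 0.02194718872910162
[ 0.61095848 -0.25366473  0.066     ] 0.08805084221232154 0.10270730375089629 lever-marker 0.024896158908250587 tip vs knob 0.023670838205412714 bar 0.02222498910396986
[ 0.60904124 -0.25435197  0.072     ] 0.08601426618807254 0.10067082247501202 lever-marker 0.025436396266119043 tip vs knob 0.02424802841433671 bar 0.022514028811325915
top -0.01689981572670307 -0.009634459100443582 0.08507406537823763 0.10546615348452329
top -0.013888515900294607 -0.0035674278965758255 0.08471758664995963 0.10513037243358274
```

```bash
python3 - <<'E'
from h import *
movel([.446,-.312,.30],feed=.15)
p,dd=capture('top'); a=p[125:225,160:300,::-1]
p,dd=capture('side'); b=p[100:200,220:350,::-1]
cv2.imwrite('pics/fin.png',np.hstack([cv2.resize(a,(420,300),interpolation=cv2.INTER_CUBIC),cv2.resize(b,(375,300),interpolation=cv2.INTER_CUBIC)]))
print(observe()['time_s'],observe()['wrist_force'])
E
```

```text
22.3 [-0.08163158  0.21854767  0.1700026 ]
```

View pics/fin.png

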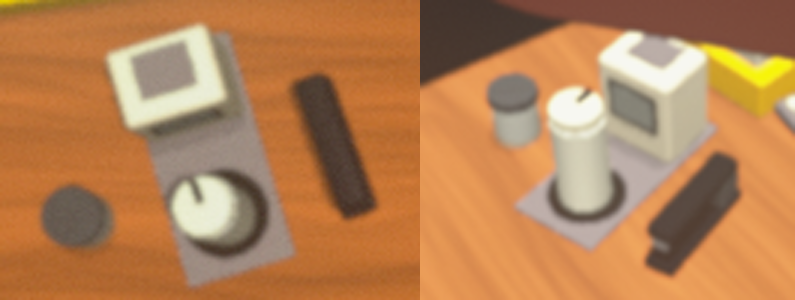

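The last views show the canister upright on the pad with its ridge parallel to the plate and towards the window. The jar and the stapler look undisturbed, so I'm handing in.

```bash
python3 - <<'E'
from cell import *
job_done(); print(observe()['time_s'])
E
```

```text
the job is handed in; nothing more can be done
the job is handed in; nothing more can be done
```

I turned the canister about 46° clockwise on its pad and let go. I then swung the dimmer lever round to the brass marker tab and released it. I handed the job in at about 22 s, with the arm clear; no verdict was reported.

- **Canister:** its cap ridge points 15.5–20° in the world frame, depending on how I measured it. The reader's axis is at about 17.5°, so the label faces the window within roughly 3°. The canister looks upright, with its axis about 4 mm from the pad's centre.
- **Lever:** the close wrist view puts it 0.024 rad past the marker, and the top view 0.01–0.02 rad short. An earlier oblique wrist view, distorted more by the differing heights, gave about +0.05 rad. The views disagree slightly, but all are under the 0.07 limit.
- **Other things:** I saw no shift in the marker tab, jar or stapler, judging by eye. I did not look at the hole punch again at the end; the gripper never worked near it, and only one high move passed that part of the desk.

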